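# Open up the ratchet glass stop on the marble ledge

### The arm

A 6-joint arm with a two-finger parallel gripper is mounted at the origin on the work surface. World frame = base frame: x ahead of the robot, y to its left, z up, the work surface at z = 0. Lengths are in m, angles in rad, forces in N, time in s.
With the tool pointing down it reaches from about 0.35 to 0.975 m from the base axis. Payload 4.9 kg.
Tool frame: the origin (TCP) lies on the mounting face of the last link; the fingertips stand 173 mm ahead of it and the grasp point (between the pads) lies 155 mm ahead of it; z points along the fingers, y is the direction in which the jaws open and shut (so a half turn about z gives the same grasp; the last joint's range is limited). The gripper opens to 85 mm and grips with 20 to 120 N. Pads are 22 mm wide; open, the fingers measure 114 mm over their backs; the gripper's body (76 mm by 85 mm) begins 54 mm behind the grasp point. The pads swing forward as they close: fully open they stand 13 mm farther back than shut.
Start: joints at [1.018, 0.053, 1.613, -0, 1.476, -0.119], TCP at [0.263, 0.567, 0.405] pointing down, gripper open.
Joint ranges: [-3.01, 3.01], [-1.01, 2.22], [0.06, 2.58], [-1.02, 4.17], [0.09, 2.62], [-3.14, 3.14]. Speed limits (rad/s): [2.57, 2.57, 3.14, 3.14, 3.14, 3.14].

### API

Orientations are given as a unit quaternion [w, x, y, z].
In Python, from plant import manip gives the robot as it stands.
- The arm moves only by the tool play_rows, never from a script. Its argument "increments" is a list of rows, each an object with "offset": the shift along the tool's x, y, z in mm, a list of three; "twist": the turn about the tool's z in rad; "grip": the opening, from 0 (shut) to 1 (fully open). In form: [{"offset": [dx, dy, dz], "twist": twist, "grip": grip}, ...]. A call has 1 to 5 rows; each row is the pose to reach, as a shift and turn from the pose commanded when the call began, along the tool's axes at that moment; what a row does not reach only later rows make up. A row lasts 1/12 s, in which the tool goes at most 41.7 mm and 7.16 degrees, less where a joint would pass 70% of its speed; a pose out of reach is approached as far as the arm can. A call with a gripper value outside its range is refused whole. The fingers move at their own pace and stop on an object; the grip force is fixed at half the most. Time passes only in rows, so rows that repeat a pose let the fingers close. It gives the time, the measured TCP pose, the force and the opening at its end, in the units of the state.
- manip.state(): the state, without advancing time (a new reading comes with each control period).
- manip.grab_frame(name): name is "side" or "top"; returns the picture (420x560x3 uint8, blue, green, red); there is no depth.
- manip.get_calibration(name): a dict with "fx", "fy", "cx", "cy" (pixels), "T" (4x4, takes a point from camera to world coordinates). Camera axes: x right, y down, z forward; pixel columns grow to the right and rows downward; lengths in m; the calibration is good to about 2 mm. A picture is of the moment at which its call begins. get_calibration takes no time and is no camera call.
- manip.job_done(): hands the job in, once; it reports no verdict.
Trained networks look in the newest picture that a camera, given by its name, has taken for a name from the list of things; names that differ only in an ending like _2 or _b are one class to them, and where a whole thing is asked for, a point or a joint stands for the part that bears it (a point fixed in the world has none). Each returns a list of dicts, best first, with "p" (0 to 1); they miss things now and then, are a little off and sometimes report something else, mostly with a low value. They report only what shows in the picture. A call takes as long as a camera call.
- manip.boxes_of(query, camera): "xyz" ([x, y, z] in m, in the coordinates of the camera as it stood for that picture, good to about 4 mm: the middle of the surface that is visible of it).
- manip.tip_of(query, camera): "xyz" ([x, y, z] in m, in the coordinates of the camera as it stood for that picture, good to about 4 mm: a listed point, or the origin of a listed thing).
The state is a dict: "time": time; "joint_pos": joint angles; "joint_vel": joint speeds; "joint_efforts": joint torques, N m; "tool_pos": TCP position; "tool_rot": TCP orientation; "contact_force": force on the tool from outside, world axes, zero at the start; "ft_torque": the same for the moment, N m; "gripper_width": opening from 0.0 (shut) to 1.0 (fully open).
Only numpy, scipy, OpenCV 4.12 (cv2) and the standard library are available. Lean on these libraries where they do the work, as an engineer would, in place of code of your own. Each camera call takes 0.05 s, during which the arm holds its last target. There are 200 camera calls.

### The job

Make room in the glass row: press the red end of the rocker on the blue sliding jaw so that its ratchet lets go, push the jaw back along its bar until it is fully home against the block at the bar's far end, then press the black end of the rocker so that the jaw is locked there. Only touch, press and push: lift nothing, force nothing, and let the glasses, cup, funnel, jar and bowl stay as they stand.

Things in the scene. Friction and masses are not known exactly. Their poses are not given: they have to be found in the camera images.
- stop: Fixed ratchet stop: steel toothed bar along this y, 30 mm wide, 26 mm high over the teeth; origin on the slab under it, z up. Fixed jaw at -y (55 mm high); end block at +y, near face y = +175 mm, 40 mm high. A blue jaw slides on it, opening to +y. Each jaw has a plate (6 mm thick, up to 59 mm high) out to x = +137 mm; glasses stand between the plates at x about +90 mm. Bar and jaw's way are clear of things.
- jaw (a joint): Position in m of the blue sliding jaw: grows as it is pushed to the stop's +y; 0.15 is fully home against the end block. Its body is 64 mm across the bar, 50 mm along it, and 62 mm high above the slab; its centre lies at y = this value in the frame of stop. Released it slides with about 3 N; locked it only rattles between two teeth (up to 11 mm).
- push_face (a point): Centre of the blue jaw's flat face that looks to the fixed jaw (to -y of the stop), 45 mm above the slab. The face is 64 mm wide and spans 28 to 62 mm above the slab; push on it towards +y to open. The rocker's hinge ears above it reach to 79 mm. Moves with the jaw.
- rocker (a joint): Angle of the rocker on top of the jaw in rad: 0 locked (black end down, red end up), 0.44 released (red end down, black end up). It snaps over past the middle (0.22) and stays on either side without being held; about 4 N at an end moves it.
- red_end (a point): Point on top of the rocker's red half, 30 mm from the hinge: press down here to release. The rocker is a paddle 86 mm long along the stop's x (red half at -x, black at +x), 34 mm wide, 8 mm thick, hinged at its middle 74 mm above the slab on the jaw's centre. The point is 84 mm above the slab when up, 71 mm when down.
- black_end (a point): Point on the top face of the rocker's black half, 30 mm from its hinge, where to press to lock; about 71 mm above the slab when down and 84 mm when up. Moves with jaw and rocker.
- tumbler_a: Short glass tumbler, 72 mm across, 80 mm high, loose, in the row near the fixed jaw; origin at the centre of its underside. Leave alone.
- tumbler_b: Short glass tumbler like the other, in the row nearer the sliding jaw; origin at the centre of its underside. Leave alone.
- funnel: Orange plastic funnel standing mouth down, 96 mm across, 95 mm high, loose; origin at the centre of its underside. Leave alone.
- jar: Amber jar with steel lid, 80 mm across, 130 mm high, loose; origin under its centre. Leave alone.
- bowl: Blue bowl, 140 mm across, 55 mm high, loose; origin under its centre. Leave alone.
- cup: Stainless steel cup, 76 mm across, 85 mm high, loose, on the base (20 mm high) of the cast aluminium citrus press (about 450 mm high, immovable, at the right) under its cone; origin under its centre. Leave alone.

How it is judged:
By the outcome, as a careful person would: the job done as asked, in the order asked, and still so for the second after the job is handed in, with the robot touching nothing.
It also fails if it takes over 48 s, if anything falls off the work surface, if the arm or the gripper's body presses on something with over 40 N, if the wrist force passes 120 N, or if a joint passes its speed limit or range.

## Working session

There is one attempt and no reset: what is moved stays moved. The work goes in short steps, Python scripts to look and compute and a tool call to move; the robot and the scene stay as the last step left them, time stands still between calls to the robot, and variables do not carry over. Pictures are saved under pics/ and viewed, about 8 in all and at most 12, crops included, and the job is handed in when it is done.

Besides the shell and the picture viewer there is one more tool, called after ">>>" as name(argument=value, ...) on one line, values as JSON. play_rows: Moves the arm, as the interface text tells. Its arguments: {"type":"object","properties":{"increments":{"type":"array"}},"required":["increments"]}

```bash
mkdir -p pics; cat > h.py <<'E'
import numpy as np, cv2
from plant import manip
def W(cam,p):
    T=np.array(manip.get_calibration(cam)["T"]); return (T@np.r_[p,1])[:3]
def px(cam,p):
    c=manip.get_calibration(cam); q=np.linalg.inv(np.array(c["T"]))@np.r_[p,1]
    return np.array([c["fx"]*q[0]/q[2]+c["cx"],c["fy"]*q[1]/q[2]+c["cy"]])
def tips(names,cams=("top","side"),n=2):
    for k in names:
        for c in cams:
            for d in manip.tip_of(k,c)[:n]: print(k,c,round(d["p"],2),W(c,d["xyz"]).round(4))
E
python3 - <<'E'
from h import *
a=manip.grab_frame("top");b=manip.grab_frame("side")
cv2.imwrite("pics/a_top.png",a);cv2.imwrite("pics/a_side.png",b)
tips(["stop","push_face","red_end","black_end","tumbler_a","cup","funnel","jar","bowl"])
for c in("top","side"): print(c,np.array(manip.get_calibration(c)["T"]).round(3).tolist())
s=manip.state();print({k:s[k] for k in("time","tool_pos","tool_rot","contact_force","gripper_width")})
E
```

```text
stop top 0.78 [ 0.558  -0.0331  0.001 ]
stop side 0.98 [ 0.5617 -0.0398 -0.0024]
push_face top 0.82 [ 0.5646 -0.0414  0.0435]
push_face top 0.46 [ 0.6338 -0.1264 -0.0012]
push_face side 0.97 [ 0.5557 -0.0342  0.0434]
red_end top 0.66 [ 0.5406 -0.0102  0.084 ]
red_end side 0.49 [ 0.5415 -0.0069  0.0849]
black_end top 0.74 [ 0.5955 -0.0236  0.0744]
black_end top 0.51 [ 0.6162 -0.2167  0.004 ]
black_end side 0.55 [ 0.5973 -0.019   0.0729]
black_end side 0.44 [ 0.5639 -0.4649  0.0201]
tumbler_a top 0.79 [ 0.6132 -0.218   0.0038]
tumbler_a top 0.77 [ 6.348e-01 -1.262e-01  1.000e-04]
tumbler_a side 0.86 [ 0.6361 -0.1263  0.0018]
tumbler_a side 0.77 [ 0.6148 -0.2154 -0.0007]
cup top 0.59 [ 0.5642 -0.462   0.0203]
cup top 0.42 [ 0.5944 -0.0222  0.0743]
cup side 0.96 [ 0.5616 -0.4645  0.0202]
cup side 0.62 [ 0.6097 -0.2139 -0.0008]
funnel top 0.56 [ 0.3831  0.4387 -0.0016]
funnel side 0.78 [ 0.3769  0.4362 -0.0019]
funnel side 0.47 [ 0.5573 -0.4642  0.0216]
jar top 0.66 [0.6579 0.4403 0.0051]
jar side 0.86 [ 0.6536  0.4393 -0.0039]
jar side 0.43 [0.3803 0.44   0.0023]
bowl top 0.57 [ 5.311e-01  3.145e-01 -5.000e-04]
bowl side 0.89 [ 0.5246  0.3148 -0.0051]
bowl side 0.48 [ 0.3796  0.4404 -0.0017]
top [[0.005, -0.995, 0.099, 0.418], [-1.0, -0.006, -0.014, 0.023], [0.015, -0.099, -0.995, 1.426], [0.0, 0.0, 0.0, 1.0]]
side [[0.809, -0.34, 0.479, 0.022], [-0.587, -0.476, 0.654, -0.711], [0.006, -0.811, -0.585, 0.723], [0.0, 0.0, 0.0, 1.0]]
{'time': 1.0, 'tool_pos': array([0.26269165, 0.56710027, 0.40474953]), 'tool_rot': array([1.08715312e-05, 2.15203252e-01, 9.76569281e-01, 2.46536051e-05]), 'contact_force': array([ 0.10926485, -0.05410495,  0.78064748]), 'gripper_width': 1.0006768930668881}
```

View pics/a_top.png

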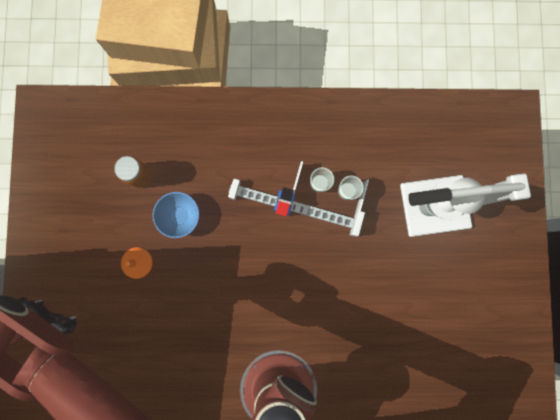

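View pics/a_side.png

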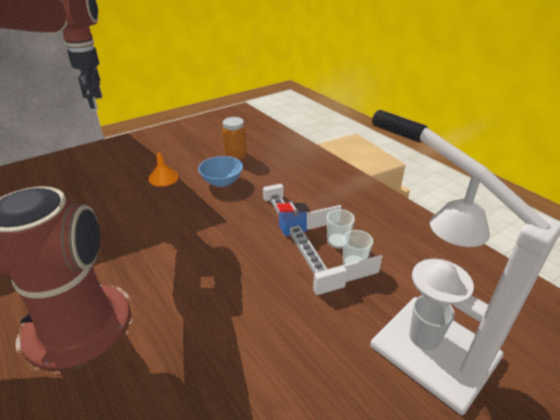

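Top: bar from about (233,189) to (357,225), jaw with red end at about (284,207), and glasses at (321,180) and (350,188). Side: the same layout, with the press at right. Next I'll check the stop's yaw with a model overlay.

```bash
cat > fit.py <<'E'
from h import *
def stop(o,psi): 
    R=np.array([[np.cos(psi),-np.sin(psi),0],[np.sin(psi),np.cos(psi),0],[0,0,1]])
    return lambda p: R@np.array(p)+np.r_[o,0]
def crop(name,cam,S,j,box,f,out):
    im=cv2.imread(name); x0,y0,x1,y1=box
    im=cv2.resize(im[y0:y1,x0:x1],None,fx=f,fy=f,interpolation=cv2.INTER_CUBIC)
    def pl(pts,col):
        q=np.array([(px(cam,S(p))-[x0,y0]+.5)*f for p in pts]).round().astype(int)
        cv2.polylines(im,[q],True,col,1)
    pl([(-.015,-.1,.026),(.015,-.1,.026),(.015,.175,.026),(-.015,.175,.026)],(0,255,255))
    pl([(-.03,.175,.04),(.03,.175,.04)],(0,255,0))
    pl([(-.032,j-.025,.062),(.032,j-.025,.062),(.032,j+.025,.062),(-.032,j+.025,.062)],(255,255,0))
    cv2.imwrite(out,im)
E
python3 - <<'E'
from fit import *
# fused points, fit yaw/jaw: average the two cameras
red=np.array([.541,-.0086]);blk=np.array([.5964,-.0213]);face=np.array([.560,-.038]);org=np.array([.560,-.0365])
from scipy.optimize import least_squares
def r(v):
    S=stop(v[:2],v[2]);j=v[3]
    e=[S(p)[:2]-q for p,q in(((-.03,j,0),red),((.03,j,0),blk),((0,j-.025,0),face),((0,0,0),org))]
    return np.ravel(e)
s=least_squares(r,[.56,-.037,-.28,.02]);print(s.x,s.fun.round(4))
S=stop(s.x[:2],-.27)
crop("pics/a_top.png","top",S,s.x[3],(215,150,385,250),4.6,"pics/b.png")
E
```

```text
[ 0.56145378 -0.03689021 -0.26223102  0.02322952] [-0.0025  0.0019  0.0001 -0.0009  0.001  -0.0006  0.0015 -0.0004]
```

View pics/b.png

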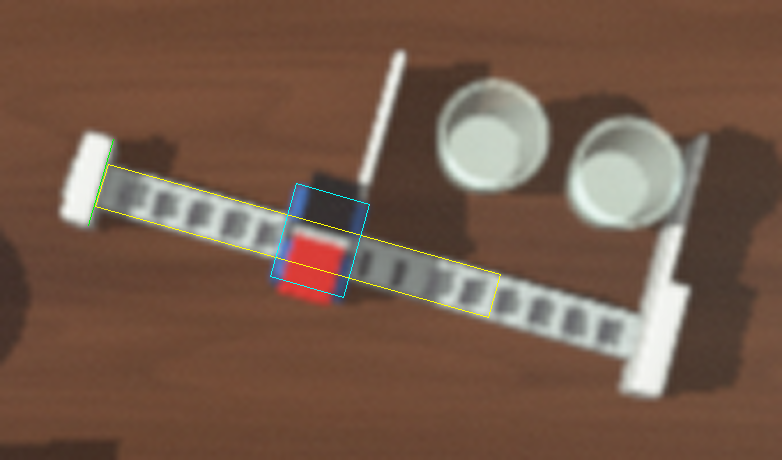

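Overlay agrees to within about 2 mm (origin (0.5615, -0.037), yaw -0.27, jaw 0.023). The end-block face is at crop (105,165), and the red end is at about crop (312,262), up. Now I'll move with the gripper shut, tool y along stop x.

>>> play_rows(increments=[{"offset": [-30, -25, 5], "twist": 0.12, "grip": 0}, {"offset": [-60, -50, 10], "twist": 0.24, "grip": 0}, {"offset": [-90, -75, 15], "twist": 0.36, "grip": 0}, {"offset": [-120, -100, 20], "twist": 0.48, "grip": 0}, {"offset": [-150, -125, 25], "twist": 0.6, "grip": 0}])

```text
time: 1.42
tool_pos: [0.3465, 0.3891, 0.3796]
tool_rot: [0.0, 0.496, 0.868, 0.0]
contact_force: [0.7, 0.4, -0.3]
gripper_width: 0.299
```

```bash
cat > go.py <<'E'
import sys
from fit import *
from scipy.spatial.transform import Rotation as Ro
O=[.5615,-.037];PSI=-.27;S=stop(O,PSI)
def go(x,y,ztip):
    s=manip.state();R=Ro.from_quat(s["tool_rot"],scalar_first=True).as_matrix();p=s["tool_pos"]
    t=S((x,y,ztip+.173)); a=np.arctan2(R[1,1],R[0,1]); d=(PSI-a+np.pi)%(2*np.pi)-np.pi
    ps=np.linalg.inv(np.c_[[np.cos(PSI),np.sin(PSI)],[-np.sin(PSI),np.cos(PSI)]])@(p[:2]-O)
    print("t",round(s["time"],2),"stop-frame tip mm",(ps*1e3).round(1),round((p[2]-.173)*1e3,1),"F",np.round(s["contact_force"],1),"grip",round(s["gripper_width"],2),"q",np.round(s["joint_pos"],2))
    print("offset mm",(R.T@(t-p)*1e3).round(1),"twist",round(-d,3),"axis z",R[:,2].round(3))
if __name__=="__main__": go(*map(float,sys.argv[1:4]))
E
python3 go.py -.034 .023 .11
```

```text
t 1.42 stop-frame tip mm [-320.8  353.3] 206.6 F [ 0.7  0.4 -0.3] grip 0.3 q [ 0.7  -0.18  1.88 -0.    1.44  0.17]
offset mm [-435.8  -38.    96.6] twist 0.802 axis z [ 0.  0. -1.]
```

>>> play_rows(increments=[{"offset": [-38, -3, 5], "twist": 0.12, "grip": 0}, {"offset": [-76, -7, 10], "twist": 0.24, "grip": 0}, {"offset": [-114, -10, 15], "twist": 0.36, "grip": 0}, {"offset": [-152, -13, 20], "twist": 0.48, "grip": 0}, {"offset": [-190, -17, 25], "twist": 0.6, "grip": 0}])

```text
time: 1.83
tool_pos: [0.4292, 0.217, 0.3548]
tool_rot: [0.0, 0.731, 0.682, 0.001]
contact_force: [-0.1, 0.2, -0.7]
gripper_width: 0.001
```

```bash
python3 go.py -.034 .023 .11
```

```text
t 1.83 stop-frame tip mm [-195.2  209.5] 181.8 F [-0.1  0.2 -0.7] grip 0.0 q [ 0.31 -0.27  1.99  0.    1.42  0.38]
offset mm [-215.   120.6   71.9] twist 0.201 axis z [ 0.001  0.    -1.   ]
```

>>> play_rows(increments=[{"offset": [-34, 19, 5], "twist": 0.07, "grip": 0}, {"offset": [-68, 38, 10], "twist": 0.14, "grip": 0}, {"offset": [-102, 57, 15], "twist": 0.2, "grip": 0}, {"offset": [-136, 76, 20], "twist": 0.2, "grip": 0}, {"offset": [-170, 95, 30], "twist": 0.2, "grip": 0}])

```text
time: 2.25
tool_pos: [0.5138, 0.0411, 0.3259]
tool_rot: [0.001, 0.794, 0.608, 0.001]
contact_force: [0.8, 0.2, 1.2]
gripper_width: 0.001
```

```bash
python3 go.py -.034 .023 .11
```

```text
t 2.25 stop-frame tip mm [-66.8  62.5] 152.9 F [0.8 0.2 1.2] grip 0.0 q [-0.06 -0.15  1.94  0.    1.35  0.2 ]
offset mm [-39.7  32.4  42.9] twist 0.007 axis z [ 0.003 -0.    -1.   ]
```

>>> play_rows(increments=[{"offset": [-20, 16, 15], "twist": 0, "grip": 0}, {"offset": [-40, 32, 30], "twist": 0, "grip": 0}, {"offset": [-40, 32, 43], "twist": 0, "grip": 0}, {"offset": [-40, 32, 43], "twist": 0, "grip": 0}, {"offset": [-40, 32, 43], "twist": 0, "grip": 0}])

```text
time: 2.67
tool_pos: [0.533, -0.0036, 0.2808]
tool_rot: [-0.001, 0.794, 0.608, -0.001]
contact_force: [-1.2, 0.5, -0.0]
gripper_width: -0.003
```

```bash
python3 go.py -.034 .023 .09; python3 - <<'E'
from fit import *
a=manip.grab_frame("top");b=manip.grab_frame("side")
A=cv2.resize(a[150:250,215:385],None,fx=4,fy=4,interpolation=2)[:, :400]
B=cv2.resize(b[130:230,240:340],None,fx=4,fy=4,interpolation=2)
cv2.imwrite("pics/c.png",np.hstack([A,B]))
tips(["red_end","black_end"],n=1)
E
```

```text
t 2.67 stop-frame tip mm [-36.4  24.6] 107.8 F [-1.2  0.5 -0. ] grip -0.0 q [-0.15 -0.06  1.94  0.    1.26  0.12]
offset mm [-1.6  2.5 17.8] twist 0.007 axis z [-0.002  0.001 -1.   ]
red_end top 0.25 [0.6577 0.4401 0.0027]
red_end side 0.48 [ 0.5368 -0.0087  0.0835]
black_end side 0.7 [ 0.5983 -0.0169  0.0723]
```

View pics/c.png

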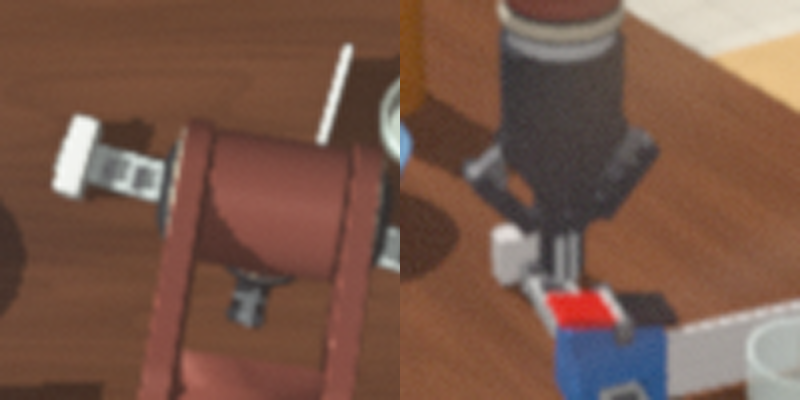

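The picture shows the shut fingertips just above and behind the red paddle (right crop, tips at (575,285), red at (580,305)), lined up. Pressing down.

>>> play_rows(increments=[{"offset": [-1, 2, 10], "twist": 0, "grip": 0}, {"offset": [-1, 2, 18], "twist": 0, "grip": 0}, {"offset": [-1, 2, 22], "twist": 0, "grip": 0}, {"offset": [-1, 2, 26], "twist": 0, "grip": 0}, {"offset": [-1, 2, 29], "twist": 0, "grip": 0}])

```text
time: 3.38
tool_pos: [0.5348, -0.0054, 0.2515]
tool_rot: [-0.0, 0.794, 0.608, -0.0]
contact_force: [-0.5, 0.7, 0.2]
gripper_width: 0.0
```

```bash
python3 go.py -.034 .023 .072
```

```text
t 3.38 stop-frame tip mm [-34.1  23.4] 78.5 F [-0.5  0.7  0.2] grip 0.0 q [-0.15 -0.01  1.95 -0.    1.21  0.11]
offset mm [-0.4  0.1  6.5] twist 0.007 axis z [-0.001  0.    -1.   ]
```

>>> play_rows(increments=[{"offset": [0, 0, 1.5], "twist": 0, "grip": 0}, {"offset": [0, 0, 3], "twist": 0, "grip": 0}, {"offset": [0, 0, 4], "twist": 0, "grip": 0}])

```text
time: 3.63
tool_pos: [0.5351, -0.0054, 0.2484]
tool_rot: [-0.0, 0.794, 0.608, -0.0]
contact_force: [-1.0, 0.2, -0.1]
gripper_width: -0.001
```

```bash
python3 go.py -.034 .023 .072; python3 - <<'E'
from fit import *
b=manip.grab_frame("side")
cv2.imwrite("pics/d.png",cv2.resize(b[170:250,240:340],None,fx=5,fy=5,interpolation=2))
tips(["red_end","black_end"],("side",),n=1)
E
```

```text
t 3.63 stop-frame tip mm [-33.9  23.4] 75.4 F [-1.   0.2 -0.1] grip -0.0 q [-0.15 -0.01  1.95 -0.    1.2   0.11]
offset mm [-0.4 -0.1  3.4] twist 0.007 axis z [-0. -0. -1.]
red_end side 0.58 [ 0.5382 -0.009   0.0725]
black_end side 0.77 [ 0.5989 -0.0181  0.0855]
```

View pics/d.png

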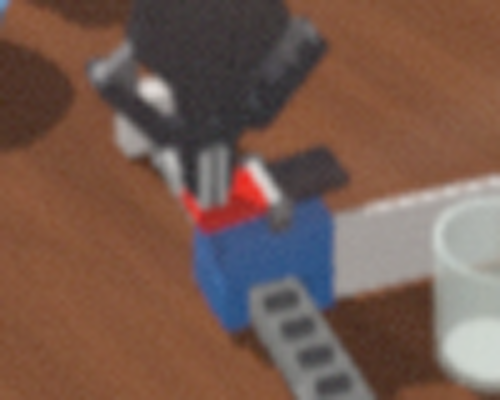

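Released: the side view shows the red half down (crop (230,205)), the black half up (crop (310,170)), and the network heights of 72.5 and 85.5 mm match. Lifting off and going round to the push face.

>>> play_rows(increments=[{"offset": [0, 0, -20], "twist": 0, "grip": 0}, {"offset": [0, 0, -40], "twist": 0, "grip": 0}, {"offset": [-30, 17, -40], "twist": 0, "grip": 0}, {"offset": [-60, 34, -40], "twist": 0, "grip": 0}, {"offset": [-60, 34, -30], "twist": 0, "grip": 0}])

```text
time: 4.2
tool_pos: [0.5545, -0.0762, 0.2825]
tool_rot: [0.004, 0.795, 0.607, 0.002]
contact_force: [0.0, -0.6, -0.0]
gripper_width: -0.001
```

```bash
python3 go.py 0 -.037 .045
```

```text
t 4.2 stop-frame tip mm [  3.7 -39.6] 109.5 F [ 0.  -0.6 -0. ] grip -0.0 q [-0.27  0.    1.87 -0.    1.25 -0.  ]
offset mm [ 2.8 -4.3 64.4] twist 0.004 axis z [ 0.008 -0.004 -1.   ]
```

>>> play_rows(increments=[{"offset": [0, 0, 20], "twist": 0, "grip": 0}, {"offset": [0, 0, 40], "twist": 0, "grip": 0}, {"offset": [0, 0, 55], "twist": 0, "grip": 0}, {"offset": [0, 0, 62], "twist": 0, "grip": 0}, {"offset": [0, 0, 62], "twist": 0, "grip": 0}])

```text
time: 4.62
tool_pos: [0.5514, -0.0718, 0.2145]
tool_rot: [-0.002, 0.794, 0.608, -0.001]
contact_force: [0.2, -0.6, 0.5]
gripper_width: 0.0
```

```bash
python3 go.py 0 -.016 .045
```

```text
t 4.62 stop-frame tip mm [ -0.5 -36.3] 41.5 F [ 0.2 -0.6  0.5] grip 0.0 q [-0.26  0.09  1.91  0.    1.14 -0.  ]
offset mm [20.3  0.6 -3.5] twist 0.007 axis z [-0.004  0.001 -1.   ]
```

>>> play_rows(increments=[{"offset": [10, 0, 0], "twist": 0, "grip": 0}, {"offset": [18, 0, 0], "twist": 0, "grip": 0}, {"offset": [24, 0, 0], "twist": 0, "grip": 0}, {"offset": [30, 0, 0], "twist": 0, "grip": 0}, {"offset": [38, 0, 0], "twist": 0, "grip": 0}])

```text
time: 5.03
tool_pos: [0.5631, -0.0352, 0.2182]
tool_rot: [0.002, 0.794, 0.608, 0.0]
contact_force: [-0.4, -3.7, 3.2]
gripper_width: 0.002
```

```bash
python3 go.py 0 .114 .045
```

```text
t 5.03 stop-frame tip mm [1.  2.1] 45.2 F [-0.4 -3.7  3.2] grip 0.0 q [-0.19  0.1   1.89 -0.    1.14  0.07]
offset mm [ 1.119e+02 -2.000e-01  1.000e-01] twist 0.007 axis z [ 0.003 -0.002 -1.   ]
```

>>> play_rows(increments=[{"offset": [12, 0, 0], "twist": 0, "grip": 0}, {"offset": [24, 0, 0], "twist": 0, "grip": 0}, {"offset": [36, 0, 0], "twist": 0, "grip": 0}, {"offset": [48, 0, 0], "twist": 0, "grip": 0}, {"offset": [60, 0, 0], "twist": 0, "grip": 0}])

```text
time: 5.45
tool_pos: [0.5783, 0.0237, 0.217]
tool_rot: [0.0, 0.794, 0.608, 0.0]
contact_force: [1.7, -3.5, 3.3]
gripper_width: 0.005
```

```bash
python3 go.py 0 .114 .045; python3 - <<'E'
from fit import *
b=manip.grab_frame("side")
cv2.imwrite("pics/e.png",cv2.resize(b[150:250,230:350],None,fx=4,fy=4,interpolation=2))
tips(["red_end","black_end","push_face"],("side",),n=1)
E
```

```text
t 5.45 stop-frame tip mm [ 0. 63.] 44.0 F [ 1.7 -3.5  3.3] grip 0.0 q [-0.09  0.13  1.86 -0.    1.15  0.18]
offset mm [51.   0.3 -1. ] twist 0.007 axis z [ 0.001 -0.    -1.   ]
red_end side 0.4 [0.5586 0.0663 0.0758]
push_face side 0.82 [0.5773 0.0354 0.045 ]
```

View pics/e.png

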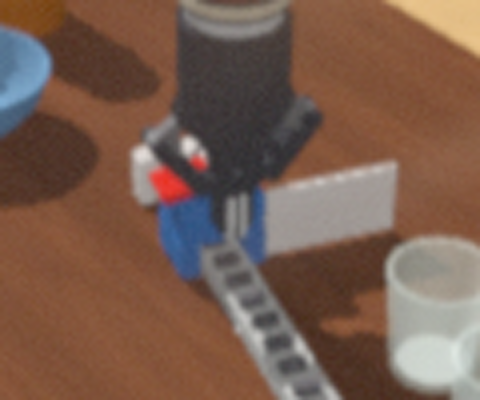

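The jaw follows the fingers, with the red half still down (crop (175,180)). Pushing on more slowly near the end.

>>> play_rows(increments=[{"offset": [12, 0, 0], "twist": 0, "grip": 0}, {"offset": [23, 0, 0], "twist": 0, "grip": 0}, {"offset": [33, 0, 0], "twist": 0, "grip": 0}, {"offset": [41, 0, 0], "twist": 0, "grip": 0}, {"offset": [45, 0, 0], "twist": 0, "grip": 0}])

```text
time: 6.07
tool_pos: [0.5893, 0.067, 0.2159]
tool_rot: [-0.001, 0.793, 0.609, -0.001]
contact_force: [-1.6, -3.0, -2.7]
gripper_width: 0.002
```

```bash
python3 go.py 0 .114 .045
```

```text
t 6.07 stop-frame tip mm [ -1.  107.7] 42.9 F [-1.6 -3.  -2.7] grip 0.0 q [-0.01  0.17  1.82  0.    1.15  0.25]
offset mm [ 6.3  1.  -2.1] twist 0.008 axis z [-0.002  0.    -1.   ]
```

>>> play_rows(increments=[{"offset": [1.5, 0, 0], "twist": 0, "grip": 0}, {"offset": [3, 0, 0], "twist": 0, "grip": 0}, {"offset": [4.5, 0, 0], "twist": 0, "grip": 0}, {"offset": [6, 0, 0], "twist": 0, "grip": 0}, {"offset": [6, 0, 0], "twist": 0, "grip": 0}])

```text
time: 6.48
tool_pos: [0.5911, 0.0718, 0.2167]
tool_rot: [-0.0, 0.794, 0.608, 0.0]
contact_force: [-3.4, -2.0, -1.1]
gripper_width: 0.004
```

```bash
python3 go.py 0 .114 .045
```

```text
t 6.48 stop-frame tip mm [ -0.5 112.7] 43.7 F [-3.4 -2.  -1.1] grip 0.0 q [-0.    0.17  1.82  0.    1.15  0.26]
offset mm [ 1.3  0.5 -1.3] twist 0.007 axis z [-0.  0. -1.]
```

>>> play_rows(increments=[{"offset": [1, 0, 0], "twist": 0, "grip": 0}, {"offset": [2, 0, 0], "twist": 0, "grip": 0}, {"offset": [3, 0, 0], "twist": 0, "grip": 0}, {"offset": [3, 0, 0], "twist": 0, "grip": 0}])

```text
time: 6.82
tool_pos: [0.5916, 0.0728, 0.2168]
tool_rot: [0.001, 0.794, 0.608, -0.003]
contact_force: [-5.4, -11.1, 0.7]
gripper_width: -0.005
```

```bash
python3 go.py 0 .114 .045
```

```text
t 6.82 stop-frame tip mm [ -0.3 113.9] 43.8 F [ -5.4 -11.1   0.7] grip -0.01 q [-0.    0.17  1.82 -0.01  1.16  0.26]
offset mm [ 0.1  0.3 -1.2] twist 0.007 axis z [-0.002 -0.005 -1.   ]
```

Force rose to 12 N and motion stopped at the expected 114 mm, so the jaw is home. Backing off and lifting.

>>> play_rows(increments=[{"offset": [-10, 0, 0], "twist": 0, "grip": 0}, {"offset": [-25, 0, 0], "twist": 0, "grip": 0}, {"offset": [-25, 0, -25], "twist": 0, "grip": 0}, {"offset": [-25, 0, -55], "twist": 0, "grip": 0}, {"offset": [-25, 0, -75], "twist": 0, "grip": 0}])

```text
time: 7.23
tool_pos: [0.586, 0.0496, 0.2948]
tool_rot: [0.001, 0.794, 0.608, 0.002]
contact_force: [1.3, 0.0, 0.8]
gripper_width: 0.0
```

```bash
python3 go.py .034 .15 .12; python3 - <<'E'
from fit import *
b=manip.grab_frame("side")
cv2.imwrite("pics/f.png",cv2.resize(b[150:250,230:350],None,fx=4,fy=4,interpolation=2))
tips(["red_end","black_end","push_face"],("side",),n=1)
S=stop([.5615,-.037],-.27)
for p in((-.03,.15,.071),(.03,.15,.084),(0,.125,.045)):print(S(p).round(4))
E
```

```text
t 7.23 stop-frame tip mm [ 0.5 90. ] 121.8 F [1.3 0.  0.8] grip 0.0 q [-0.04  0.06  1.8   0.    1.28  0.22]
offset mm [59.8 33.9  2. ] twist 0.006 axis z [ 0.004  0.001 -1.   ]
red_end side 0.77 [0.5723 0.1121 0.0756]
black_end side 0.68 [0.6297 0.1019 0.0827]
push_face side 0.86 [0.5899 0.0843 0.0445]
[0.5726 0.1156 0.071 ]
[0.6304 0.0996 0.084 ]
[0.5948 0.0835 0.045 ]
```

View pics/f.png

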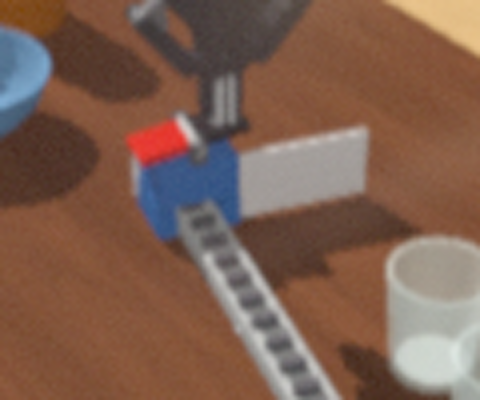

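The jaw stands against the end block (crop (185,185)), and all three points agree with jaw = 0.15. Going over the black end and pressing.

>>> play_rows(increments=[{"offset": [30, 17, 0], "twist": 0, "grip": 0}, {"offset": [60, 34, 0], "twist": 0, "grip": 0}, {"offset": [60, 34, 8], "twist": 0, "grip": 0}, {"offset": [60, 34, 16], "twist": 0, "grip": 0}, {"offset": [60, 34, 20], "twist": 0, "grip": 0}])

```text
time: 7.85
tool_pos: [0.6328, 0.0994, 0.2684]
tool_rot: [-0.001, 0.794, 0.608, -0.002]
contact_force: [-0.5, 0.3, -0.2]
gripper_width: -0.001
```

```bash
python3 go.py .034 .15 .075
```

```text
t 7.85 stop-frame tip mm [ 32.3 150.5] 95.4 F [-0.5  0.3 -0.2] grip -0.0 q [0.04 0.21 1.68 0.   1.26 0.3 ]
offset mm [-0.4  1.8 20.4] twist 0.007 axis z [-0.005 -0.    -1.   ]
```

>>> play_rows(increments=[{"offset": [0, 1, 6], "twist": 0, "grip": 0}, {"offset": [0, 1, 11], "twist": 0, "grip": 0}, {"offset": [0, 1, 15], "twist": 0, "grip": 0}, {"offset": [0, 1, 19], "twist": 0, "grip": 0}, {"offset": [0, 1, 22], "twist": 0, "grip": 0}])

```text
time: 8.27
tool_pos: [0.6347, 0.099, 0.2495]
tool_rot: [0.0, 0.794, 0.608, 0.0]
contact_force: [0.5, -1.1, 2.2]
gripper_width: -0.002
```

```bash
python3 go.py .034 .15 .075; python3 -c "
from fit import *
manip.grab_frame('side');tips(['red_end','black_end'],('side',),n=1)"
```

```text
t 8.27 stop-frame tip mm [ 34.2 150.6] 76.5 F [ 0.5 -1.1  2.2] grip -0.0 q [0.04 0.23 1.69 0.   1.22 0.3 ]
offset mm [-0.6 -0.2  1.5] twist 0.007 axis z [ 0.  0. -1.]
black_end side 0.52 [0.6283 0.0996 0.0779]
```

>>> play_rows(increments=[{"offset": [0, 0, 1], "twist": 0, "grip": 0}, {"offset": [0, 0, 2], "twist": 0, "grip": 0}, {"offset": [0, 0, 3], "twist": 0, "grip": 0}, {"offset": [0, 0, 3], "twist": 0, "grip": 0}])

```text
time: 8.75
tool_pos: [0.6347, 0.0994, 0.2466]
tool_rot: [-0.0, 0.794, 0.608, -0.0]
contact_force: [-1.2, 0.4, -0.7]
gripper_width: 0.0
```

```bash
python3 go.py .034 .15 .075; python3 -c "
from fit import *
manip.grab_frame('side');tips(['red_end','black_end'],('side',),n=1)"
```

```text
t 8.75 stop-frame tip mm [ 34.2 150.9] 73.6 F [-1.2  0.4 -0.7] grip 0.0 q [0.04 0.23 1.69 0.   1.22 0.3 ]
offset mm [-0.9 -0.2 -1.4] twist 0.007 axis z [-0.  0. -1.]
black_end side 0.73 [0.6317 0.1036 0.0734]
```

>>> play_rows(increments=[{"offset": [0, 0, -20], "twist": 0, "grip": 0}, {"offset": [0, 0, -50], "twist": 0, "grip": 0}, {"offset": [0, 0, -85], "twist": 0, "grip": 0}, {"offset": [0, 0, -120], "twist": 0, "grip": 0}, {"offset": [0, 0, -120], "twist": 0, "grip": 0}])

```text
time: 9.32
tool_pos: [0.6366, 0.0994, 0.3767]
tool_rot: [0.004, 0.794, 0.608, 0.006]
contact_force: [1.3, 0.6, 1.9]
gripper_width: -0.001
```

```bash
python3 go.py .034 .15 .15; python3 - <<'E'
from fit import *
b=manip.grab_frame("side");manip.grab_frame("top")
cv2.imwrite("pics/g.png",cv2.resize(b[100:300,130:400],None,fx=2.9,fy=2.9,interpolation=2))
tips(["red_end","black_end","push_face"],("side",),n=1)
tips(["tumbler_a","funnel","jar","bowl","cup"],("side",))
E
```

```text
t 9.32 stop-frame tip mm [ 36.  151.5] 203.7 F [1.3 0.6 1.9] grip -0.0 q [0.04 0.11 1.6  0.   1.42 0.3 ]
offset mm [-1.8 -2.8 53.7] twist 0.007 axis z [ 0.015  0.001 -1.   ]
red_end side 0.71 [0.5743 0.1131 0.0836]
black_end side 0.77 [0.6311 0.1012 0.0723]
push_face side 0.84 [0.5902 0.0835 0.0465]
tumbler_a side 0.94 [ 0.6333 -0.1254  0.0022]
tumbler_a side 0.76 [ 6.129e-01 -2.146e-01 -1.000e-04]
funnel side 0.82 [ 0.3814  0.4354 -0.001 ]
jar side 0.68 [ 0.652   0.4413 -0.0049]
bowl side 0.6 [ 0.5225  0.3135 -0.0067]
cup side 0.92 [ 0.5602 -0.4629  0.0188]
```

View pics/g.png

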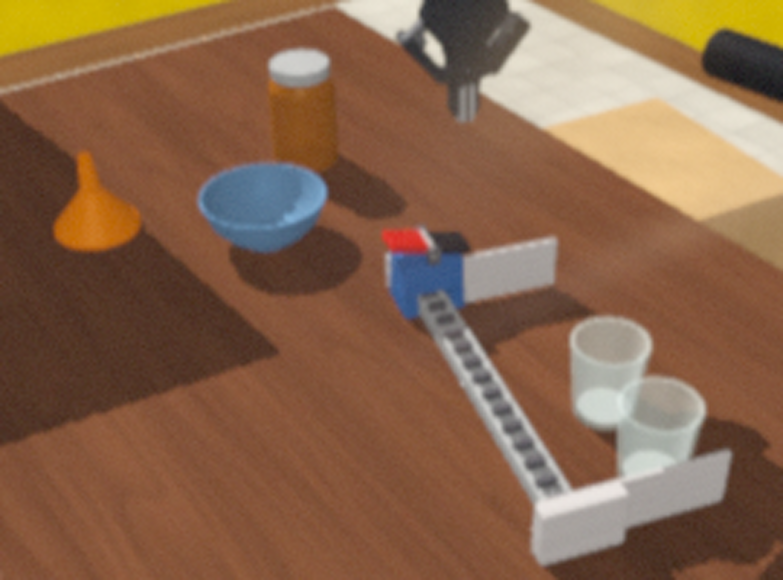

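Locked: red is up (crop (405,240), 83.6 mm), black is down (crop (450,243), 72.3 mm), and nothing else has moved. I'll move the arm aside for one last check from the top that the jaw is home.

>>> play_rows(increments=[{"offset": [35, -10, -10], "twist": 0, "grip": 0}, {"offset": [70, -20, -20], "twist": 0, "grip": 0}, {"offset": [105, -30, -30], "twist": 0, "grip": 0}, {"offset": [140, -40, -40], "twist": 0, "grip": 0}, {"offset": [175, -50, -40], "twist": 0, "grip": 0}])

```text
time: 10.23
tool_pos: [0.6321, 0.283, 0.4093]
tool_rot: [0.001, 0.794, 0.608, 0.002]
contact_force: [0.8, -0.0, -0.2]
gripper_width: -0.001
```

>>> play_rows(increments=[{"offset": [30, -10, 0], "twist": 0, "grip": 0}, {"offset": [60, -20, 0], "twist": 0, "grip": 0}, {"offset": [90, -30, 0], "twist": 0, "grip": 0}, {"offset": [90, -30, 0], "twist": 0, "grip": 0}, {"offset": [90, -30, 0], "twist": 0, "grip": 0}])

```text
time: 10.65
tool_pos: [0.6259, 0.3776, 0.4057]
tool_rot: [0.0, 0.793, 0.609, -0.001]
contact_force: [-0.3, -0.5, -0.5]
gripper_width: 0.001
```

```bash
python3 - <<'E'
from fit import *
cv2.imwrite("pics/h0.png",manip.grab_frame("top"))
crop("pics/h0.png","top",stop([.5615,-.037],-.27),.15,(215,150,385,250),4.6,"pics/h.png")
tips(["red_end","black_end","push_face"],("top",),n=1)
print(manip.state()["contact_force"],manip.state()["joint_vel"].round(3))
E
```

```text
red_end top 0.85 [0.5724 0.1111 0.0861]
black_end top 0.52 [0.6281 0.0976 0.0714]
push_face top 0.87 [0.5959 0.0809 0.0467]
[ 0.53935085  0.19743616 -1.09718499] [-0.004 -0.003  0.001  0.002 -0.001  0.002]
```

View pics/h.png

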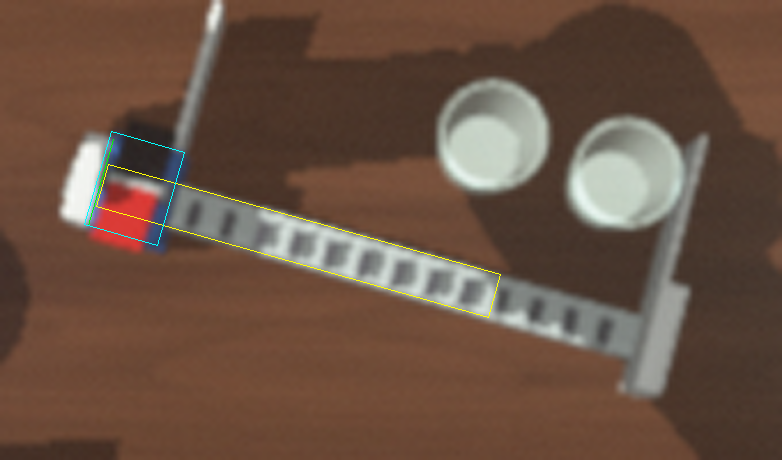

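Top view: the jaw outline sits against the block (crop (95,180)) with no gap. Both glasses are still at (493,135) and (627,172), where they were at the start.

```bash
python3 -c "
from plant import manip
print(manip.job_done())"
```

```text
the job is handed in; nothing more can be done
None
```

The job is done and handed in at about 11 s. I pressed the red end of the rocker to release the jaw. I then pushed the jaw from about 0.023 m to 0.15 m and pressed the black end to lock it there.

**Jaw home:** the push force was about 4 N while sliding. It rose to about 12 N as the fingers stopped at the 114 mm that means fully home. In the last top view there is no visible gap to the end block, though the image only resolves about 2 mm.

**Locked:** the last top view gives the red end at 86 mm and the black end at 71 mm. The side view gave 84 and 72 mm, against the expected 84 and 71 mm.

**Other things:** the glasses, funnel, jar, bowl and cup were within the networks' few millimetres of their starting places. The arm ended clear of everything, with no contact force beyond sensor noise.

**Unclear reading:** after the first press on the black end, its height still read 78 mm, which did not show whether it had snapped over. I pressed about 3 mm further, and it then read 73 mm. I did not nudge the jaw afterwards to test the lock.

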